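# Load the instrument soaking tub

## Task

Get the soaking tub ready to be carried to the wash room: set the empty sieve insert fully down in the tub, then lay the scissors flat in the insert's wide bay and the sectioning clip flat in its narrow bay, both lengthways, and last put the lid on so that it lies flat and closed all round on the rim. Leave the two cosmetic pots where they stand.

Things in the scene. Friction and masses are not known exactly. Their poses are not given: they have to be found in the camera images.
- tub: open dark-grey plastic tub, fixed, 173 x 228 mm over its rim, 50 mm high. Inside 159 mm (x) by 214 mm (y), upright walls, floor 4 mm thick. Origin: centre of its underside, on the worktop; y runs along its long side.
- insert_grip (a point): aluminium sieve tray 150 (x) x 205 mm (y), 220 g, walls 24 high, floor's upper face 4.5 up. Point: centre of its black bar grip (12 x 80 long in y x 14 high, top 44 up), 37 above its feet. Grip and partition are off-centre: outline spans x -82.5 to +67.5; bays 200 long: wide x -80 to -1.5, narrow x +1.5 to +65. Fits the tub either way round, 4.5 mm spare each side; then stands on its floor.
- lid_grip (a point): dark-grey flat lid, 173 (x) x 228 mm (y), 200 g. Point: centre of its bright bar grip (14 wide, 90 long in y, 14 high), above the lid's middle, 35 mm above the lower edge of its lip and 29 above the plate's underside, which lies on the rim when shut (point then 79 above the worktop). Lip 6 deep, 151 x 206 outside, goes inside the tub, 4 mm spare each side, either way round.
- scissors_shank (a point): steel hair scissors lying flat and shut, 171 mm long, 54 wide at the finger rings, 5 to 7 thick, 65 g. Point: half-way along, on the shank, 3 mm above the underside, 8 mm wide (y) there: grip here. x runs along them to the tips; the rings lie at x = -86 to -37 mm.
- clip_mid (a point): black plastic sectioning clip lying flat, 110 mm long (x), 13 mm wide (y) and 10 mm thick where it is gripped (thin parts reach up to 18 mm), 12 g. Point: its centre, 5 mm above its underside. In the insert's narrow bay there is little room beside it: open the fingers only a little to let go.
- pot_large: larger cosmetic pot (cream body, black cap), 61 mm across, 48 mm high, loose; leave it alone. Origin at the centre of its underside.
- pot_small: smaller cosmetic pot (black body, golden cap), 53 mm across, 36 mm high, loose; leave it alone. Origin at the centre of its underside.

How it is judged:
On the way, in this order (a step that is already met when the one before it is completed fails the run):
1. the insert, empty, stands on the tub's floor and is let go (height (world z) of insert_grip between 0.037 and 0.0445 m and horizontal distance between insert_grip and tub below 0.02 m and angle between the y axis of insert_grip and the y axis of tub, either way round below 0.08 rad and angle between insert_grip's own z axis and vertical below 0.03 rad and horizontal distance between each of scissors_shank, clip_mid and insert_grip above 0.1 m and contact force between the fingers and insert below 0.05 N), for 0.2 s.
2. with the insert in the tub, the scissors lie in its wide bay and the clip in its narrow bay, both let go and the lid still off (height (world z) of insert_grip between 0.037 and 0.0445 m and horizontal distance between insert_grip and tub below 0.02 m and angle between the y axis of insert_grip and the y axis of tub, either way round below 0.08 rad and angle between insert_grip's own z axis and vertical below 0.03 rad and x of scissors_shank in the frame of insert_grip between -0.062 and -0.02 m and y of scissors_shank in the frame of insert_grip between -0.035 and 0.035 m and z of scissors_shank in the frame of insert_grip between -0.035 and -0.022 m and angle between the x axis of scissors_shank and the y axis of insert_grip, either way round below 0.3 rad and angle between each of scissors_shank, clip_mid's own z axis and vertical below 0.1 rad and x of clip_mid in the frame of insert_grip between 0.006 and 0.06 m and y of clip_mid in the frame of insert_grip between -0.05 and 0.05 m and z of clip_mid in the frame of insert_grip between -0.033 and -0.021 m and angle between the x axis of clip_mid and the y axis of insert_grip, either way round below 0.5 rad and horizontal distance between lid_grip and tub above 0.1 m and contact force between the fingers and scissors below 0.05 N and contact force between the fingers and clip below 0.05 N), for 0.2 s.
At the end, for the whole second after the job is handed in: Insert level on the tub's floor, parallel within 0.08 rad; scissors flat in the wide bay, lengthways (0.30 rad, middle 35 mm); clip flat in the narrow bay (0.50 rad, 50 mm); lid level on the rim, centred within 10 mm, parallel within 0.07 rad; all at rest; nested in that order (height (world z) of insert_grip between 0.037 and 0.0445 m and horizontal distance between insert_grip and tub below 0.02 m and angle between the y axis of insert_grip and the y axis of tub, either way round below 0.08 rad and angle between insert_grip's own z axis and vertical below 0.03 rad and x of scissors_shank in the frame of insert_grip between -0.062 and -0.02 m and y of scissors_shank in the frame of insert_grip between -0.035 and 0.035 m and z of scissors_shank in the frame of insert_grip between -0.035 and -0.022 m and angle between the x axis of scissors_shank and the y axis of insert_grip, either way round below 0.3 rad and angle between each of scissors_shank, clip_mid's own z axis and vertical below 0.1 rad and x of clip_mid in the frame of insert_grip between 0.006 and 0.06 m and y of clip_mid in the frame of insert_grip between -0.05 and 0.05 m and z of clip_mid in the frame of insert_grip between -0.033 and -0.021 m and angle between the x axis of clip_mid and the y axis of insert_grip, either way round below 0.5 rad and height (world z) of lid_grip between 0.076 and 0.0815 m and horizontal distance between lid_grip and tub below 0.01 m and angle between the y axis of lid_grip and the y axis of tub, either way round below 0.07 rad and angle between lid_grip's own z axis and vertical below 0.015 rad and linear speed of each of insert, scissors, clip, lid below 0.01 m/s); the robot touches nothing.
It fails at once if the larger pot is pushed from its place by more than 20 mm, or tipped (distance of pot_large from where it was at the start of the episode above 0.02 m or angle between pot_large's own z axis and vertical above 0.3 rad).
It fails at once if the smaller pot is pushed from its place by more than 20 mm, or tipped (distance of pot_small from where it was at the start of the episode above 0.02 m or angle between pot_small's own z axis and vertical above 0.3 rad).
It also fails if it takes over 131 s, if anything falls off the work surface, if the arm or the gripper's body presses on something with over 40 N, if the wrist force passes 120 N, or if a joint passes its speed limit or range.

## Robot

A 6-joint arm with a two-finger parallel gripper is mounted at the origin on a cart in front of the work surface, level with it; the furniture and walls round the work are solid. World frame = base frame: x ahead of the robot, y to its left, z up, the work surface at z = 0. Lengths are in m, angles in rad, forces in N, time in s.
With the tool pointing down it reaches from about 0.375 to 0.975 m from the base axis. Payload 3.8 kg.
Tool frame: the origin (TCP) lies on the centre line of the jaws, within the pads' length; the fingertips stand 17 mm ahead of it and the grasp point (between the pads) lies 2 mm behind it (tip_extent is the distance from the TCP to the fingertips, in m); z points along the fingers, y is the line along which they close (so a half turn about z gives the same grasp; the last joint's range is limited). The gripper opens to 88 mm and grips with 3 to 60 N. Pads are 18 mm wide; open, the fingers measure 123 mm over their backs; the gripper's body (75 mm by 187 mm) begins 45 mm behind the grasp point.
Start: joints at [1.136, 0.264, 1.604, -0, 1.274, -0.037], TCP at [0.261, 0.622, 0.223] pointing down, gripper open.
Joint ranges: [-2.63, 2.63], [-0.94, 2.18], [0.31, 2.57], [-1.31, 4.45], [0, 2.66], [-2.55, 2.55]. Speed limits (rad/s): [2.57, 2.57, 3.14, 3.14, 3.14, 3.14].

## Interface

Orientations are given as a unit quaternion [w, x, y, z].
In Python, from cell import * gives the robot as it stands.
- The arm moves only by the tool drive_tool, never from a script. Its argument "series" is a list that holds one entry, the list of rows, each a list of 5 numbers: the opening, from 0 (shut) to 1 (fully open), then the shift along the tool's x, y, z in m, then the turn about the tool's z in rad. A call has 1 to 12 rows; each row is the pose to reach, as a shift and turn from the pose commanded when the call began, along the tool's axes at that moment; what a row does not reach only later rows make up. A row lasts 1/12 s, in which the tool goes at most 41.7 mm and 7.16 degrees, less where a joint would pass 70% of its speed; a pose out of reach is approached as far as the arm can. A call with a gripper value outside its range is refused whole. The fingers move at their own pace and stop on an object; the grip force is fixed at half the most. Time passes only in rows, so rows that repeat a pose let the fingers close. It gives the time, the measured TCP pose, the force, the opening and the grip force at its end, in the units of the state.
- state(): the state, without advancing time (a new reading comes with each control period).
- capture(name): name is "scene" or "top"; returns the picture (400x640x3 uint8, red, green, blue); there is no depth.
- camera_info(name): a dict with "fovy" (degrees; the focal length in pixels is half the picture's height over the tangent of half this angle, whatever the lens; pixels are square), "cx", "cy" (the principal point, pixels), "position" and "orientation" of the camera in the world. Camera axes: x right, y down, z forward; pixel columns grow to the right and rows downward; lengths in m; the calibration is good to about 2 mm. A picture is of the moment at which its call begins. camera_info takes no time and is no camera call.
- finish_job(): hands the job in; it is judged then, once.
The state is a dict: "t": time; "joint_positions": joint angles; "qvel": joint speeds; "joint_efforts": joint torques, N m; "ee_pos": TCP position; "eef_rot": TCP orientation; "ft_force": force on the tool from outside, world axes, zero at the start; "torque": the same for the moment, N m; "grip_width": opening from 0.0 (shut) to 1.0 (fully open); "grip_force": force on a finger pad.
Only numpy, scipy, OpenCV 4.12 (cv2) and the standard library are available. Lean on these libraries where they do the work, as an engineer would, in place of code of your own. Each camera call takes 0.05 s, during which the arm holds its last target. There are 200 camera calls.

## Working session

There is one attempt and no reset: what is moved stays moved. The work goes in short steps, Python scripts to look and compute and a tool call to move; the robot and the scene stay as the last step left them, time stands still between calls to the robot, and variables do not carry over. Pictures are saved under pics/ and viewed, at most 14 in all, crops included, and the job is handed in when it is done.

Besides the shell and the picture viewer there is one more tool, called after "Emit:" in YAML: its name, and indented under it one key for each argument. drive_tool: Moves the arm, as the interface text tells. Its arguments: {"type":"object","properties":{"series":{"type":"array","items":{"type":"array","items":{"type":"array","items":{"type":"number"}}}}},"required":["series"]}

```bash
mkdir -p pics; ls
python3 - <<'E'
from cell import *
import cv2
for n in("scene","top"):
    cv2.imwrite(f"pics/{n}0.png",capture(n)[:,:,::-1]); print(n,camera_info(n))
print(state())
E
```

```text
pics
scene {'fovy': 45.173917970646706, 'cx': 317.7110215052168, 'cy': 207.69952418432413, 'position': array([-0.34745427, -0.59048949,  1.08521724]), 'orientation': array([-0.34166291,  0.82064739, -0.42293129,  0.17587908])}
top {'fovy': 47.174831697089125, 'cx': 321.53577148066006, 'cy': 210.11015797560515, 'position': array([ 0.43301889, -0.01772025,  1.22166939]), 'orientation': array([ 0.02895933, -0.69700922,  0.71637205, -0.01227154])}
{'t': 0.1, 'joint_positions': array([ 1.13611009e+00,  2.64665199e-01,  1.60523778e+00, -1.42789978e-05,
        1.27371007e+00, -3.69028001e-02]), 'qvel': array([ 0.001826  , -0.00213919, -0.00277842,  0.00039858,  0.00100215,
       -0.00030306]), 'joint_efforts': array([ 7.24131278e-04, -5.03619325e+01, -3.58070505e+01,  7.30483560e-02,
        2.31762067e-02, -1.46515845e-05]), 'ee_pos': array([0.26120014, 0.62167699, 0.22152087]), 'eef_rot': array([-2.29361152e-04,  1.97580862e-01,  9.80286072e-01, -9.83834743e-04]), 'ft_force': array([-0.42592505,  1.02554847,  0.02627158]), 'torque': array([ 0.00161959, -0.00782613,  0.00281548]), 'grip_force': 0.0, 'grip_width': 0.9991510597257032}
```

View pics/top0.png

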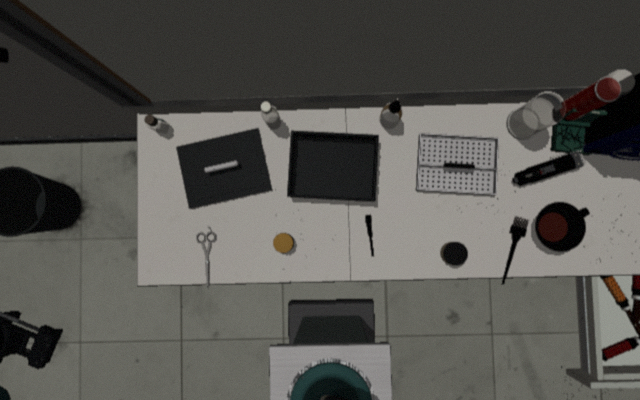

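View pics/scene0.png

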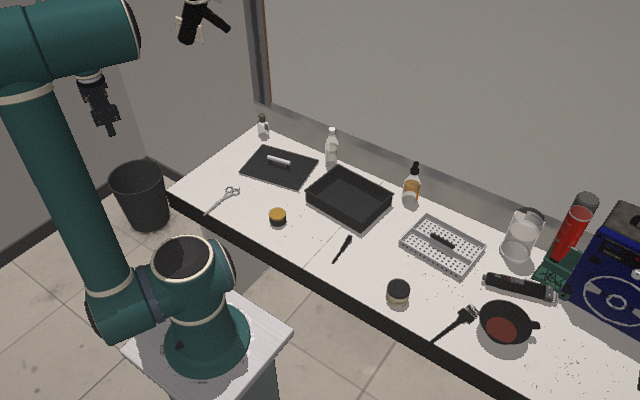

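Run:
```python
import cv2
im=cv2.imread("pics/top0.png")
for n,x,y in(("a",140,120),("b",280,120)):
    c=cv2.resize(im[y:y+165,x:x+225],None,fx=3.5,fy=3.5,interpolation=cv2.INTER_CUBIC)
    c=cv2.convertScaleAbs(c,alpha=1.6,beta=10)
    for k in range(0,225,20): cv2.putText(c,str(x+k),(int(k*3.5),8),0,.3,(0,0,255)); cv2.line(c,(int(k*3.5),10),(int(k*3.5),15),(0,0,255))
    for k in range(0,165,20): cv2.putText(c,str(y+k),(0,int(k*3.5)+4),0,.3,(0,0,255))
    cv2.imwrite(f"pics/crop_{n}.png",c)
```

```text
(no output)
```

View pics/crop_a.png

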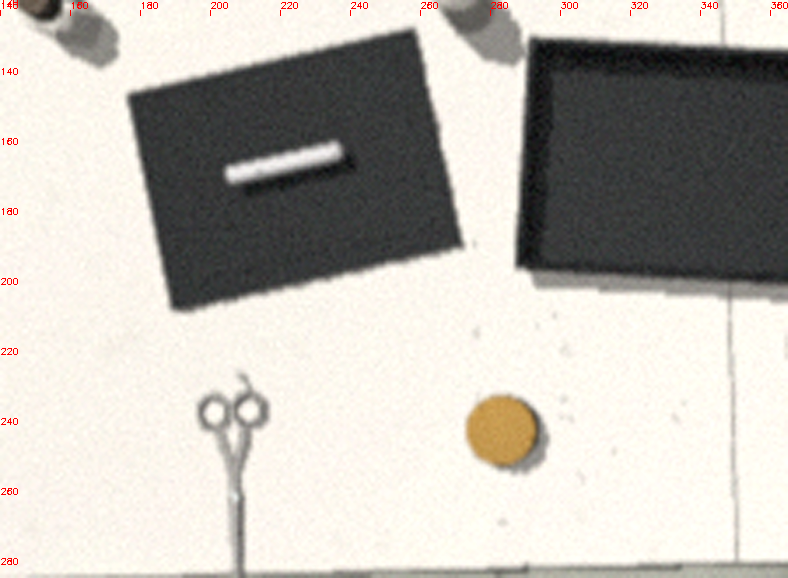

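View pics/crop_b.png

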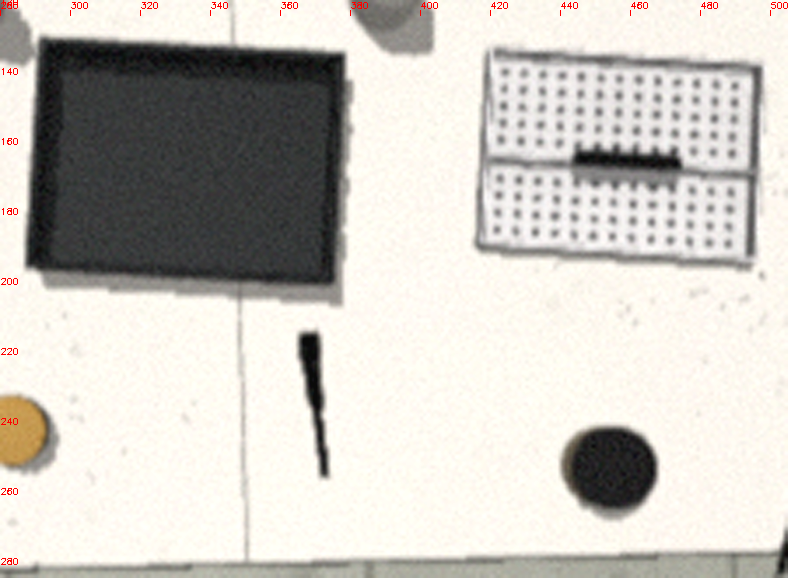

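The top view shows the tub rim at about (334,166), and the insert at (457,165) with its wide bay away from the robot. The lid is at (224,168), turned by about 13°. The scissors lie at (207,258) with the tips just at the front edge, and the clip is at (370,235). Next I'll turn these into poses.

```bash
cat > h.py <<'E'
from cell import *
import numpy as np, cv2
from scipy.spatial.transform import Rotation as R
from scipy.optimize import least_squares
CI={n:camera_info(n) for n in("top","scene")}
def proj(P,n="top"):
    c=CI[n];f=200/np.tan(np.radians(c["fovy"])/2);q=c["orientation"]
    p=(np.atleast_2d(P)-c["position"])@R.from_quat(q,scalar_first=True).as_matrix()
    return np.c_[c["cx"]+f*p[:,0]/p[:,2],c["cy"]+f*p[:,1]/p[:,2]]
def ray(uv,z,n="top"):
    c=CI[n];f=200/np.tan(np.radians(c["fovy"])/2)
    d=R.from_quat(c["orientation"],scalar_first=True).apply([(uv[0]-c["cx"])/f,(uv[1]-c["cy"])/f,1])
    return c["position"]+d*(z-c["position"][2])/d[2]
def fit(local,uv,g,n="top"):
    local=np.array(local,float)
    def w(p): c,s=np.cos(p[2]),np.sin(p[2]); return np.c_[p[0]+c*local[:,0]-s*local[:,1],p[1]+s*local[:,0]+c*local[:,1],local[:,2]]
    r=least_squares(lambda p:(proj(w(p),n)-uv).ravel(),g,x_scale=[.1,.1,1]); return r.x,np.sqrt(np.mean(r.fun**2))
def pose():
    s=state();q=R.from_quat(s["eef_rot"],scalar_first=True).as_matrix()
    return s["ee_pos"],np.arctan2(q[1,0],q[0,0]),q   # yaw of tool x; tool y = tool x turned -90 when down
def plan(x,y,z,yawx):
    "tool shift + turn to reach TCP xyz with tool x at yaw (mod pi)"
    p,a,q=pose();d=q.T@(np.array([x,y,z])-p)
    t=-(yawx-a);t=(t+np.pi/2)%np.pi-np.pi/2
    print("shift",d.round(4),"turn",round(t,3),"j",state()["joint_positions"].round(2))
E
python3 - <<'E'
from h import *
def px(L,x0,y0=120): return np.array([[x0+(u+.5)/3.5-.5,y0+(v+.5)/3.5-.5] for u,v in L])
def rect(x0,x1,y0,y1,z): return [(x1,y1,z),(x1,y0,z),(x0,y0,z),(x0,y1,z)] # TL,TR,BR,BL with +x up,+y left
print("tub",fit(rect(-.0865,.0865,-.114,.114,.05),px([(39,38),(345,54),(333,284),(27,267)],280),[.5,0,0]))
# insert turned by pi: its x=-world
print("insert",fit(rect(-.0675,.0825,-.1025,.1025,.024),px([(490,47),(762,65),(754,267),(477,247)],280),[.5,-.3,0]))
g=px([(574,158),(682,162)],280); print("igrip",[ray(p,.044) for p in g], ray(g.mean(0),.044))
for z in(.01,.012): print("lid",fit(rect(-.0865,.0865,-.114,.114,z),px([(128,93),(415,27),(463,247),(173,312)],140),[.5,.3,.2]))
g=px([(226,175),(342,150)],140); print("lgrip",[ray(p,.04) for p in g], ray(g.mean(0),.042))
for n,p,x0 in(("ring c",(233,412),140),("pivot",(236,495),140),("edge",(239,572),140),("tail",(241,375),140),("clip head",(309,333),280),("clip tail",(324,476),280)):
    print(n,ray(px([p],x0)[0],.004))
for n,p,x0,z in(("pl",(611,468),280,.048),("ps",(502,430),140,.036)): print(n,ray(px([p],x0)[0],z))
print(pose()[:2])
E
```

```text
tub (array([ 0.61628158, -0.02273169, -0.08301734]), np.float64(0.5197266761532792))
insert (array([ 0.60605045, -0.34697049, -0.09863033]), np.float64(0.3203456984713456))
igrip [array([ 0.61015526, -0.30823926,  0.044     ]), array([ 0.60479299, -0.38687474,  0.044     ])] [ 0.60747173 -0.34759215  0.044     ]
lid (array([0.62443165, 0.2687556 , 0.1937329 ]), np.float64(0.16969059606679684))
lid (array([0.62411906, 0.26828433, 0.19372663]), np.float64(0.204946705020016))
lgrip [array([0.61697053, 0.31315592, 0.04      ]), array([0.6331213 , 0.22581959, 0.04      ])] [0.62472442 0.26898265 0.042     ]
ring c [0.44030329 0.32000073 0.004     ]
pivot [0.37720796 0.31846109 0.004     ]
edge [0.319013   0.31687562 0.004     ]
tail [0.46835934 0.31351248 0.004     ]
clip head [ 0.48861805 -0.11276786  0.004     ]
clip tail [ 0.38032887 -0.1205428   0.004     ]
pl [ 0.3826742  -0.32436679  0.048     ]
ps [0.42148739 0.11114068 0.036     ]
(array([0.26120014, 0.62167699, 0.22152087]), np.float64(2.743813350818786))
```

```bash
python3 -c "
from h import *
plan(.6065,-.347,.16,1.472)"
```

```text
shift [-0.6936 -0.7592  0.063 ] turn 1.272 j [ 1.14  0.26  1.61 -0.    1.27 -0.04]
```

Emit:
drive_tool:
  series:
    - [[1,-0.694,-0.759,0,1.272],[1,-0.694,-0.759,0,1.272],[1,-0.694,-0.759,0,1.272],[1,-0.694,-0.759,0,1.272],[1,-0.694,-0.759,0,1.272],[1,-0.694,-0.759,0,1.272],[1,-0.694,-0.759,0,1.272],[1,-0.694,-0.759,0,1.272],[1,-0.694,-0.759,0,1.272],[1,-0.694,-0.759,0,1.272],[1,-0.694,-0.759,0,1.272],[1,-0.694,-0.759,0,1.272]]

```text
t: 1.1
ee_pos: [0.4294, 0.1494, 0.2225]
eef_rot: [-0.0, 0.742, 0.671, -0.0]
ft_force: [0.5, -0.1, 0.1]
grip_width: 1.0
grip_force: 0.0
```

```bash
python3 -c "
from h import *
print(pose()[:2]);plan(.6065,-.347,.16,1.472)"
```

```text
(array([0.42943562, 0.1493903 , 0.22251082]), np.float64(1.4708739822334187))
shift [-0.4763  0.2257  0.0625] turn -0.001 j [ 0.28 -0.16  2.05  0.    1.25  0.38]
```

Emit:
drive_tool:
  series:
    - [[1,-0.476,0.226,0.04,0],[1,-0.476,0.226,0.04,0],[1,-0.476,0.226,0.04,0],[1,-0.476,0.226,0.04,0],[1,-0.476,0.226,0.04,0],[1,-0.476,0.226,0.04,0],[1,-0.476,0.226,0.04,0],[1,-0.476,0.226,0.04,0],[1,-0.476,0.226,0.04,0],[1,-0.476,0.226,0.04,0],[1,-0.476,0.226,0.04,0],[1,-0.476,0.226,0.04,0]]

```text
t: 2.1
ee_pos: [0.5978, -0.3198, 0.1839]
eef_rot: [-0.001, 0.741, 0.671, -0.0]
ft_force: [0.9, 0.9, 0.6]
grip_width: 1.001
grip_force: 0.0
```

Emit:
drive_tool:
  series:
    - [[1,0,0,0,0]]

```text
t: 2.18
ee_pos: [0.5985, -0.3246, 0.1823]
eef_rot: [0.0, 0.743, 0.67, -0.001]
ft_force: [-1.0, -0.2, 0.1]
grip_width: 1.0
grip_force: 0.0
```

```bash
python3 -c "
from h import *
print(pose()[:2]);plan(.6065,-.347,.037,1.472)"
```

```text
(array([ 0.59848626, -0.32455858,  0.18234146]), np.float64(1.4674992138527743))
shift [-0.0212  0.0104  0.1454] turn -0.005 j [-0.53  0.3   1.63 -0.    1.21 -0.43]
```

Emit:
drive_tool:
  series:
    - [[0.6,-0.021,0.0105,0.04,-0.005],[0.6,-0.021,0.0105,0.08,-0.005],[0.6,-0.021,0.0105,0.11,-0.005],[0.6,-0.021,0.0105,0.13,-0.005],[0.6,-0.021,0.0105,0.145,-0.005],[0.6,-0.021,0.0105,0.145,-0.005],[0.6,-0.021,0.0105,0.145,-0.005]]

```text
t: 2.77
ee_pos: [0.6059, -0.3393, 0.0393]
eef_rot: [-0.001, 0.739, 0.673, -0.0]
ft_force: [0.9, 1.0, 1.1]
grip_width: 0.598
grip_force: 0.0
```

Emit:
drive_tool:
  series:
    - [[0,0,0,0,0],[0,0,0,0,0],[0,0,0,0,0],[0,0,0,0,0],[0,0,0,0,0],[0,0,0,0,0],[0,0,0,0,0],[0,0,0,0,0],[0,0,0,0,0],[0,0,0,0,0]]

```text
t: 3.6
ee_pos: [0.6062, -0.3398, 0.0397]
eef_rot: [-0.0, 0.74, 0.673, -0.0]
ft_force: [0.1, 0.3, -0.5]
grip_width: 0.005
grip_force: 0.0
```

```bash
python3 -c "
from h import *
import cv2
print(pose()[:2]);plan(.6163,-.0227,.155,1.488)
cv2.imwrite('pics/g1.png',capture('top')[:,:,::-1])"
```

```text
(array([ 0.60616424, -0.33982733,  0.03972457]), np.float64(1.4767727635208472))
shift [ 0.3167 -0.0197 -0.1152] turn -0.011 j [-0.55  0.45  1.71 -0.    0.98 -0.45]
```

```bash
python3 -c "
from h import *
im=capture('scene')[:,:,::-1]
cv2.imwrite('pics/g2.png',cv2.convertScaleAbs(cv2.resize(im[150:310,330:530],None,fx=4,fy=3.7,interpolation=2),alpha=1.5))"
```

```text
(no output)
```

View pics/g2.png

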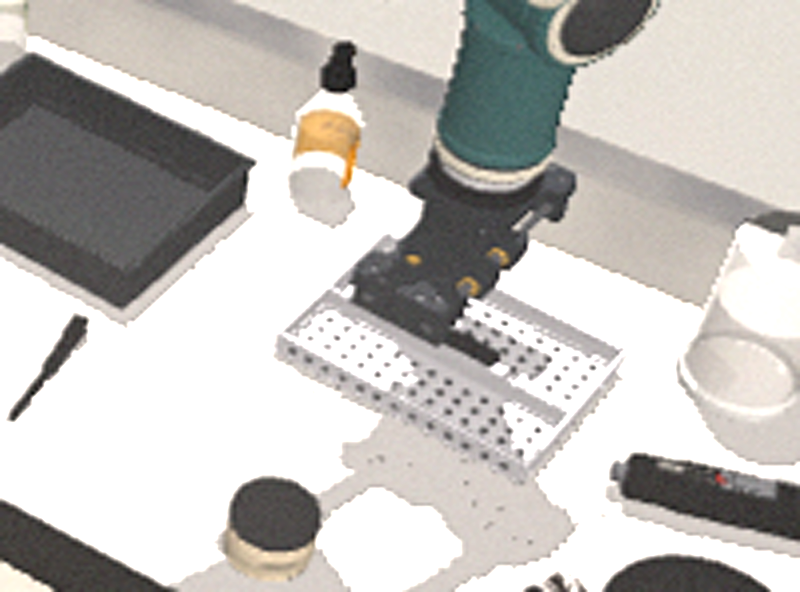

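```bash
python3 -c "
from h import *
p,a,q=pose()
print(proj([p,p-q[:,2]*-.017,p-q[:,2]*.047,[.610,-.308,.044],[.604,-.387,.044]],'scene').round(1)); print((proj([p,p-q[:,2]*-.017,p-q[:,2]*.047,[.610,-.308,.044],[.604,-.387,.044]],'scene')-[330,150])*[4,3.7])
print(state())
im=cv2.imread('pics/g1.png')
cv2.imwrite('pics/g1c.png',cv2.convertScaleAbs(cv2.resize(im[100:240,380:540],None,fx=4,fy=4,interpolation=2),alpha=1.8,beta=15))
print((proj([p,[.610,-.308,.044],[.604,-.387,.044]])-[380,100])*4)
"
```

```text
[[438.6 239.5]
 [437.6 243.3]
 [441.5 228.5]
 [429.4 233. ]
 [453.8 246.2]]
[[434.38359141 331.10012992]
 [430.25856204 345.39219173]
 [446.16686873 290.27440173]
 [397.63721139 306.98782374]
 [495.00060245 355.95115755]]
{'t': 3.7, 'joint_positions': array([-5.46780343e-01,  4.54236374e-01,  1.70587281e+00,  1.15670709e-05,
        9.81661507e-01, -4.52752861e-01]), 'qvel': array([ 1.50219557e-03,  9.50292204e-05, -5.24589011e-04, -2.21897324e-04,
        1.51354255e-03, -5.61530337e-04]), 'joint_efforts': array([ 8.16586835e-04, -5.53729856e+01, -3.10020626e+01,  5.20229281e-02,
        4.91450261e-02, -1.27136855e-05]), 'ee_pos': array([ 0.60619811, -0.3398291 ,  0.03975524]), 'eef_rot': array([-8.67654706e-05,  7.39559120e-01,  6.73091599e-01, -2.04683687e-05]), 'ft_force': array([-0.26023069, -0.04439722,  0.07313395]), 'torque': array([-0.07170215,  0.02947926,  0.02376966]), 'grip_force': 0.0, 'grip_width': 0.0042820585329188}
[[302.45829556 264.77363375]
 [254.20782835 259.39349572]
 [378.2534452  264.93335209]]
```

View pics/g1c.png

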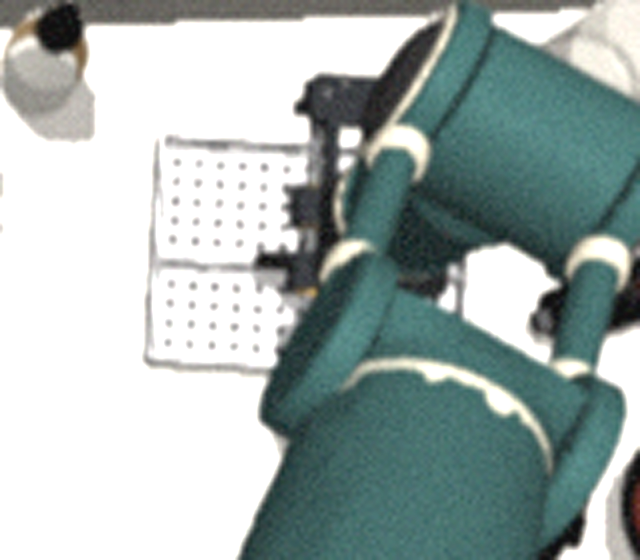

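Emit:
drive_tool:
  series:
    - [[0,0,0,-0.03,0],[0,0,0,-0.06,0],[0,0,0,-0.06,0],[0,0,0,-0.06,0]]

```text
t: 4.03
ee_pos: [0.6082, -0.341, 0.103]
eef_rot: [0.003, 0.74, 0.673, 0.001]
ft_force: [-0.0, -0.2, -0.1]
grip_width: 0.003
grip_force: 0.0
```

```bash
python3 -c "
from h import *
p,a,q=pose();s=state();print(p,s['grip_width'],s['ft_force'],s['grip_force'])
im=capture('scene')[:,:,::-1]
cv2.imwrite('pics/g3.png',cv2.convertScaleAbs(cv2.resize(im[160:290,370:500],None,fx=4.6,fy=4.6,interpolation=2),alpha=2.2,beta=20))
print((proj([p,p+q[:,2]*.017,p-q[:,2]*.047],'scene')-[370,160])*4.6)"
```

```text
[ 0.60821606 -0.34104629  0.10301182] 0.0028323091128493777 [-0.01446753 -0.20026239 -0.08332118] 0.0
[[337.18503246 295.62637416]
 [332.23620424 314.53865264]
 [351.33782046 241.54054701]]
```

View pics/g3.png

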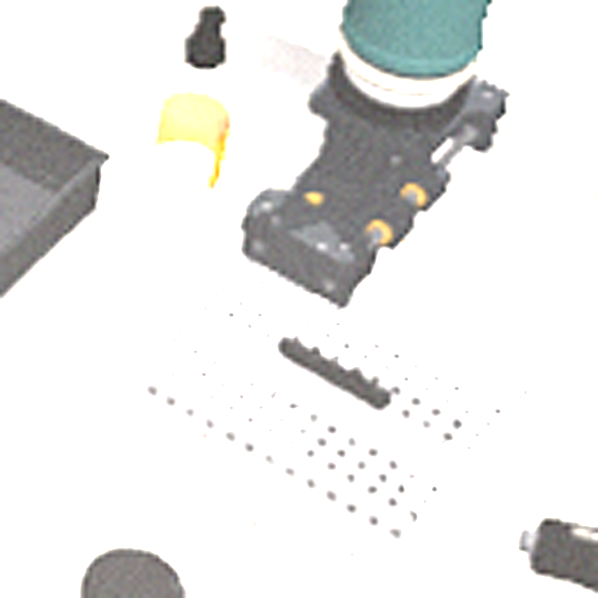

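Emit:
drive_tool:
  series:
    - [[0.5,0,0,-0.03,1.4],[0.5,0,0,-0.03,1.4],[0.5,0,0,-0.03,1.4],[0.5,0,0,-0.03,1.4],[0.5,0,0,-0.03,1.4],[0.5,0,0,-0.03,1.4],[0.5,0,0,-0.03,1.4],[0.5,0,0,-0.03,1.4],[0.5,0,0,-0.03,1.4],[0.5,0,0,-0.03,1.4],[0.5,0,0,-0.03,1.4],[0.5,0,0,-0.03,1.4]]

```text
t: 5.08
ee_pos: [0.605, -0.3391, 0.1275]
eef_rot: [-0.001, 0.999, 0.036, -0.002]
ft_force: [1.1, -0.4, -0.6]
grip_width: 0.501
grip_force: 0.0
```

```bash
python3 -c "
from h import *
p,a,q=pose();s=state();print(p,a,s['grip_width'],s['ft_force'],s['grip_force'])
im=capture('scene')[:,:,::-1].copy()
P=np.array([p+q@np.array(v) for v in [(0,0,0),(0,.022,.017),(0,-.022,.017),(0,0,-.047)]])
im=cv2.convertScaleAbs(cv2.resize(im[160:290,370:500],None,fx=4.6,fy=4.6,interpolation=2),alpha=1.6,beta=20)
for u in (proj(P,'scene')-[370,160])*4.6: print(u); cv2.circle(im,tuple(u.astype(int)),4,(0,0,255),1)
cv2.imwrite('pics/g4.png',im)"
```

```text
[ 0.60498713 -0.33911305  0.1274879 ] 0.07290089054373514 0.5014186664237065 [ 1.06606347 -0.39812236 -0.58464228] 0.0
[339.39582803 269.53882014]
[368.81923196 302.85748908]
[299.86749156 275.34850109]
[354.4444661  213.80686696]
```

View pics/g4.png

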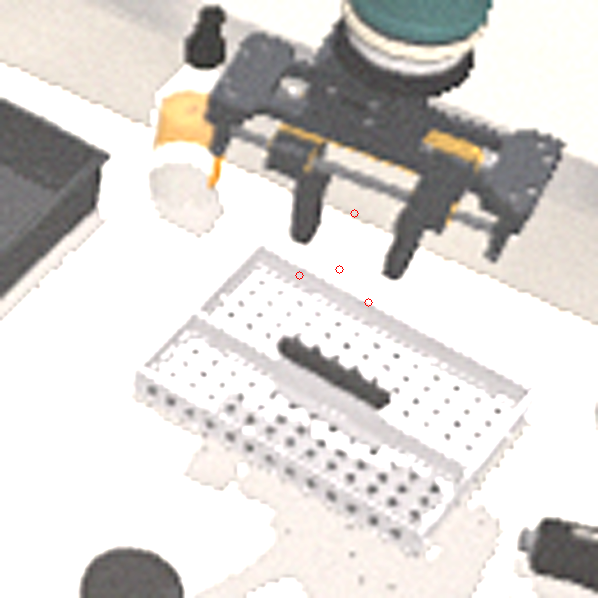

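The scene view shows the real fingertips near (303,240) and (394,276). The reported pose predicts about (300,275) and (369,303), so the fingers stand roughly 25 mm higher than reported. The insert bar hasn't moved. I'll go back over it and check the offset with a deeper grasp.

```bash
python3 -c "
from h import *
plan(.6065,-.347,.06,1.472)"
```

```text
shift [0.001  0.008  0.0678] turn -1.396 j [-0.55  0.37  1.65 -0.    1.13  0.95]
```

Emit:
drive_tool:
  series:
    - [[0.5,0,0.008,0.03,-1.396],[0.5,0,0.008,0.03,-1.396],[0.5,0,0.008,0.03,-1.396],[0.5,0,0.008,0.03,-1.396],[0.5,0,0.008,0.03,-1.396],[0.5,0,0.008,0.03,-1.396],[0.5,0,0.008,0.03,-1.396],[0.5,0,0.008,0.03,-1.396],[0.5,0,0.008,0.03,-1.396],[0.5,0,0.008,0.03,-1.396],[0.5,0,0.008,0.03,-1.396],[0.5,0,0.008,0.03,-1.396]]

```text
t: 6.13
ee_pos: [0.6062, -0.3474, 0.0987]
eef_rot: [-0.001, 0.739, 0.674, -0.0]
ft_force: [-0.2, 0.1, -0.3]
grip_width: 0.498
grip_force: 0.0
```

Emit:
drive_tool:
  series:
    - [[0.5,0,0,0,0],[0.5,0,0,0,0]]

```text
t: 6.3
ee_pos: [0.6065, -0.3476, 0.0993]
eef_rot: [-0.0, 0.741, 0.671, -0.0]
ft_force: [-0.2, 0.3, 0.0]
grip_width: 0.501
grip_force: 0.0
```

```bash
python3 -c "
from h import *
print(pose()[:2]);plan(.6065,-.347,.02,1.472)"
```

```text
(array([ 0.6065102 , -0.34760607,  0.09926147]), np.float64(1.471146791054074))
shift [ 0.0006 -0.      0.0793] turn -0.001 j [-0.56  0.4   1.66  0.    1.08 -0.46]
```

Emit:
drive_tool:
  series:
    - [[0.5,0,0,0.035,0],[0.5,0,0,0.06,0],[0.5,0,0,0.07,0],[0.5,0,0,0.078,0],[0.5,0,0,0.078,0],[0,0,0,0.078,0],[0,0,0,0.078,0],[0,0,0,0.078,0],[0,0,0,0.078,0],[0,0,0,0.078,0],[0,0,0,0.078,0],[0,0,0,0.078,0]]

```text
t: 7.3
ee_pos: [0.608, -0.3484, 0.0232]
eef_rot: [0.001, 0.741, 0.672, 0.0]
ft_force: [0.3, -0.1, 3.4]
grip_width: 0.125
grip_force: 30.0
```

Emit:
drive_tool:
  series:
    - [[0,0,0,-0.02,0],[0,0,0,-0.05,0],[0,0,0,-0.09,0],[0,0,0,-0.11,0],[0,0,0,-0.12,0],[0,0,0,-0.12,0],[0,0,0,-0.12,0]]

```text
t: 7.88
ee_pos: [0.6062, -0.3475, 0.1408]
eef_rot: [-0.001, 0.741, 0.672, -0.0]
ft_force: [0.1, 0.5, -2.3]
grip_width: 0.13
grip_force: 30.0
```

```bash
python3 -c "
from h import *
print(pose()[:2]);plan(.610,-.022,.125,1.488)"
```

```text
(array([ 0.60615735, -0.34745342,  0.14075935]), np.float64(1.4727172580600147))
shift [ 0.3243 -0.028   0.016 ] turn -0.015 j [-0.56  0.36  1.63 -0.    1.15 -0.46]
```

Emit:
drive_tool:
  series:
    - [[0,0.03,-0.027,0,-0.015],[0,0.06,-0.027,0,-0.015],[0,0.09,-0.027,0,-0.015],[0,0.12,-0.027,0,-0.015],[0,0.15,-0.027,0,-0.015],[0,0.18,-0.027,0,-0.015],[0,0.21,-0.027,0,-0.015],[0,0.24,-0.027,0,-0.015],[0,0.27,-0.027,0,-0.015],[0,0.3,-0.027,0,-0.015],[0,0.324,-0.027,0,-0.015],[0,0.324,-0.027,0,-0.015]]

```text
t: 8.88
ee_pos: [0.6094, -0.0182, 0.1382]
eef_rot: [-0.003, 0.735, 0.678, -0.001]
ft_force: [-0.6, -0.1, -2.0]
grip_width: 0.125
grip_force: 30.0
```

Emit:
drive_tool:
  series:
    - [[0,0,0,0.03,0],[0,0,0,0.04,0],[0,0,0,0.04,0],[0,0,0,0.04,0]]

```text
t: 9.22
ee_pos: [0.6092, -0.0232, 0.0991]
eef_rot: [-0.002, 0.736, 0.677, -0.002]
ft_force: [0.8, -0.2, -1.7]
grip_width: 0.133
grip_force: 30.0
```

```bash
python3 -c "
from h import *
print(pose()[:2]);plan(.609,-.022,.0272,1.488);print(state()['grip_force'])
im=capture('top')[:,:,::-1]; s=capture('scene')[:,:,::-1]
A=cv2.resize(im[115:215,270:400],None,fx=4.2,fy=4.2,interpolation=2)
B=cv2.resize(s[150:250,280:410],None,fx=4.2,fy=4.2,interpolation=2)
o=cv2.convertScaleAbs(np.hstack([A[:,:400],B[:,:400]]) if 0 else A,alpha=1.8,beta=20)
cv2.imwrite('pics/h1.png',o); cv2.imwrite('pics/h1s.png',cv2.convertScaleAbs(B,alpha=1.8,beta=20))"
```

```text
(array([ 0.60923794, -0.02318794,  0.09905454]), np.float64(1.487093795008886))
shift [0.0012 0.0001 0.0719] turn -0.001 j [-0.08  0.25  1.86 -0.    1.04  0.01]
29.993866682052612
```

View pics/h1s.png

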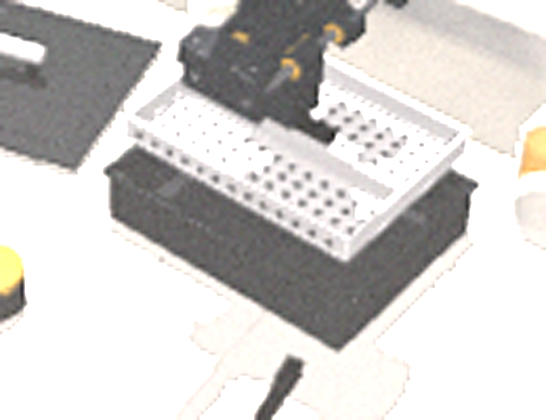

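```bash
python3 -c "
from h import *
f=lambda L:np.array([[280+(u+.5)/4.2-.5,150+(v+.5)/4.2-.5] for u,v in L])
# left=( -x,+y ) corner..., front=(-x,-y), right=(+x,-y)
z=.0998
print(fit([(-.0675,.1025,z),(-.0675,-.1025,z),(.0825,-.1025,z)],f([(130,122),(346,236),(466,133)]),[.6,0,-.08],'scene'))
print(fit([(-.0865,.114,.05),(.0865,-.114,.05)],f([(105,170),(477,183)]),[.6,0,-.08],'scene'))
"
```

```text
(array([ 0.61318104, -0.02244762, -0.07509616]), np.float64(1.0504877768482979))
(array([ 0.61720034, -0.02307554, -0.08075471]), np.float64(0.7180622505351841))
```

Emit:
drive_tool:
  series:
    - [[0,0.001,-0.0005,0.015,0],[0,0.001,-0.0005,0.025,0],[0,0.001,-0.0005,0.035,0],[0,0.001,-0.0005,0.04,0],[0,0.001,-0.0005,0.045,0],[0,0.001,-0.0005,0.05,0],[0,0.001,-0.0005,0.055,0],[0,0.001,-0.0005,0.055,0]]

```text
t: 9.98
ee_pos: [0.6106, -0.0217, 0.0458]
eef_rot: [-0.001, 0.736, 0.677, -0.001]
ft_force: [-1.0, -0.8, -2.6]
grip_width: 0.128
grip_force: 30.0
```

Emit:
drive_tool:
  series:
    - [[0,0,0,0.005,0],[0,0,0,0.01,0],[0,0,0,0.015,0],[0,0,0,0.0175,0],[0,0,0,0.0175,0],[0,0,0,0.0175,0]]

```text
t: 10.48
ee_pos: [0.611, -0.0217, 0.029]
eef_rot: [-0.0, 0.736, 0.677, -0.0]
ft_force: [0.6, -0.1, -2.8]
grip_width: 0.129
grip_force: 30.0
```

Emit:
drive_tool:
  series:
    - [[0,0,0,0.001,0],[0,0,0,0.002,0],[0,0,0,0.003,0],[0,0,0,0.003,0],[0,0,0,0.003,0]]

```text
t: 10.9
ee_pos: [0.6116, -0.0217, 0.0272]
eef_rot: [0.0, 0.736, 0.677, 0.0]
ft_force: [-2.8, 1.0, 4.1]
grip_width: 0.127
grip_force: 30.0
```

Emit:
drive_tool:
  series:
    - [[0.4,0,0,0,0],[0.4,0,0,0,0],[0.4,0,0,0,0],[0.4,0,0,0,0],[0.4,0,0,-0.03,0],[0.4,0,0,-0.07,0],[0.4,0,0,-0.11,0],[0.4,0,0,-0.13,0],[0.4,0,0,-0.13,0],[0.4,0,0,-0.13,0]]

```text
t: 11.73
ee_pos: [0.6126, -0.0218, 0.1583]
eef_rot: [0.002, 0.736, 0.677, 0.001]
ft_force: [0.1, -0.5, -0.5]
grip_width: 0.404
grip_force: 0.0
```

```bash
python3 -c "
from h import *
print(pose()[:2]);plan(.382,.3185,.12,3.168)"
```

```text
(array([ 0.61263472, -0.02181145,  0.15831204]), np.float64(1.4878146137604382))
shift [ 0.32   -0.2582  0.0372] turn 1.461 j [-0.08  0.19  1.81 -0.    1.13  0.01]
```

Emit:
drive_tool:
  series:
    - [[0.4,0.32,-0.258,0.03,-1.68],[0.4,0.32,-0.258,0.03,-1.68],[0.4,0.32,-0.258,0.03,-1.68],[0.4,0.32,-0.258,0.03,-1.68],[0.4,0.32,-0.258,0.03,-1.68],[0.4,0.32,-0.258,0.03,-1.68],[0.4,0.32,-0.258,0.03,-1.68],[0.4,0.32,-0.258,0.03,-1.68],[0.4,0.32,-0.258,0.03,-1.68],[0.4,0.32,-0.258,0.03,-1.68],[0.4,0.32,-0.258,0.03,-1.68],[0.4,0.32,-0.258,0.03,-1.68]]

```text
t: 12.73
ee_pos: [0.3773, 0.3192, 0.1234]
eef_rot: [-0.002, 0.071, 0.997, -0.002]
ft_force: [0.0, -0.7, -0.1]
grip_width: 0.397
grip_force: 0.0
```

Emit:
drive_tool:
  series:
    - [[0.4,0,0,0,0]]

```text
t: 12.82
ee_pos: [0.3783, 0.3182, 0.1237]
eef_rot: [-0.002, 0.074, 0.997, -0.002]
ft_force: [0.3, -1.6, -0.6]
grip_width: 0.399
grip_force: 0.0
```

```bash
python3 -c "
from h import *
print(pose()[:2]);plan(.382,.3185,.06,3.168)"
```

```text
(array([0.37833162, 0.31815967, 0.12365752]), np.float64(2.993266131131916))
shift [-0.0038  0.0011  0.0636] turn -0.175 j [ 0.65  0.01  2.08 -0.    1.05 -0.77]
```

Emit:
drive_tool:
  series:
    - [[0.4,-0.0035,0.001,0.03,-0.175],[0.4,-0.0035,0.001,0.06,-0.175],[0.4,-0.0035,0.001,0.075,-0.175],[0.4,-0.0035,0.001,0.085,-0.175],[0.4,-0.0035,0.001,0.085,-0.175],[0.4,-0.0035,0.001,0.085,-0.175]]

```text
t: 13.32
ee_pos: [0.3839, 0.3183, 0.0405]
eef_rot: [-0.001, -0.009, 1.0, -0.001]
ft_force: [0.9, 0.4, 0.7]
grip_width: 0.404
grip_force: 0.0
```

```bash
python3 -c "
from h import *
print(pose()[:2],state()['ft_force'])
s=capture('scene')[:,:,::-1];t=capture('top')[:,:,::-1]
A=cv2.resize(s[150:250,160:290],None,fx=6,fy=6,interpolation=2)
cv2.imwrite('pics/s1.png',cv2.convertScaleAbs(A,alpha=1.5,beta=10))
B=cv2.resize(t[200:300,150:280],None,fx=6,fy=6,interpolation=2)
cv2.imwrite('pics/s1t.png',cv2.convertScaleAbs(B,alpha=1.5,beta=10))"
```

```text
(array([0.38386431, 0.31827503, 0.04048266]), np.float64(-3.12276146976608)) [0.86106493 0.40530047 0.68524783]
```

View pics/s1.png

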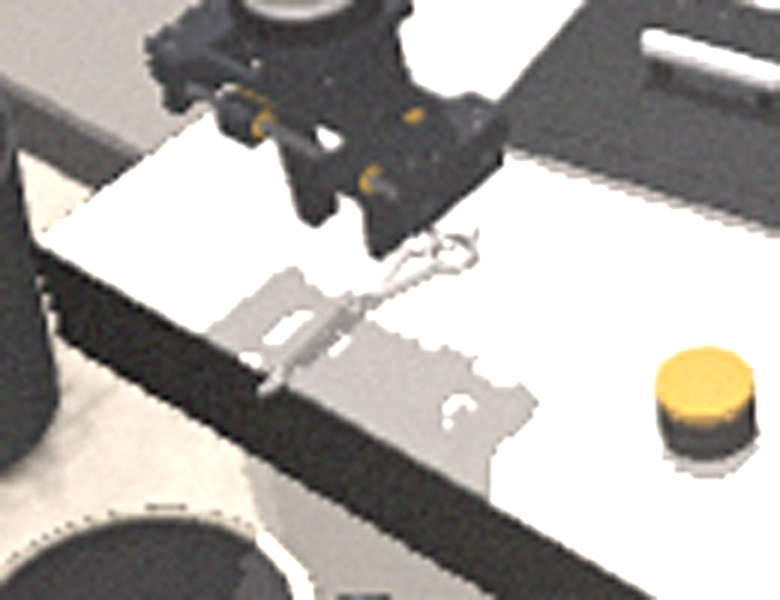

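```bash
python3 -c "
from h import *
f=lambda u,v:(160+(u+.5)/6-.5,150+(v+.5)/6-.5)
for z in(.02,.03,.04,.05,.06): print(z,ray(f(349,238),z,'scene'))
for q in((365,300),(262,388),(477,236),(456,252),(428,240)): print(ray(f(*q),.003,'scene'))"
```

```text
0.02 [0.40584744 0.34834135 0.02      ]
0.03 [0.39877563 0.33952784 0.03      ]
0.04 [0.39170382 0.33071432 0.04      ]
0.05 [0.384632   0.32190081 0.05      ]
0.06 [0.37756019 0.31308729 0.06      ]
[0.38677109 0.32153504 0.003     ]
[0.30660298 0.31907257 0.003     ]
[0.46022011 0.30667843 0.003     ]
[0.44377749 0.30731475 0.003     ]
[0.44204443 0.32656248 0.003     ]
```

View pics/s1t.png

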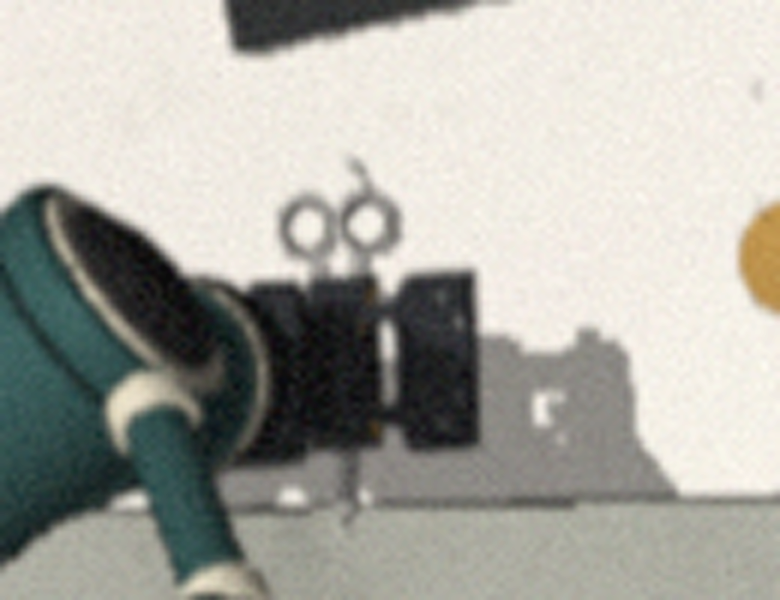

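The crops put the real fingertips at about z = 0.052 while the reported TCP is at 0.0405. Sideways the tool is where reported, over the scissors. I'll lower it onto the table and watch the force.

Emit:
drive_tool:
  series:
    - [[0.3,0,0,0.02,0],[0.3,0,0,0.035,0],[0.3,0,0,0.042,0],[0.3,0,0,0.046,0],[0.3,0,0,0.046,0],[0.3,0,0,0.046,0]]

```text
t: 13.92
ee_pos: [0.3849, 0.3195, -0.0038]
eef_rot: [0.0, -0.01, 1.0, 0.0]
ft_force: [1.1, 0.8, -0.8]
grip_width: 0.299
grip_force: 0.0
```

Emit:
drive_tool:
  series:
    - [[0.3,0,0,0.001,0],[0.3,0,0,0.002,0],[0.3,0,0,0.002,0],[0.3,0,0,0.002,0]]

```text
t: 14.25
ee_pos: [0.3845, 0.3192, -0.0063]
eef_rot: [0.0, -0.011, 1.0, 0.0]
ft_force: [0.2, 0.5, 0.2]
grip_width: 0.302
grip_force: 0.0
```

Emit:
drive_tool:
  series:
    - [[0.3,0,0,0.001,0],[0.3,0,0,0.002,0],[0.3,0,0,0.002,0],[0.3,0,0,0.002,0]]

```text
t: 14.58
ee_pos: [0.3842, 0.319, -0.0087]
eef_rot: [-0.0, -0.011, 1.0, -0.0]
ft_force: [-0.1, 0.2, 1.2]
grip_width: 0.302
grip_force: 0.0
```

Emit:
drive_tool:
  series:
    - [[0.3,0,0,0.001,0],[0.3,0,0,0.002,0],[0.3,0,0,0.002,0],[0.3,0,0,0.002,0]]

```text
t: 14.92
ee_pos: [0.3842, 0.319, -0.0107]
eef_rot: [-0.0, -0.011, 1.0, -0.0]
ft_force: [-0.3, -0.2, 0.5]
grip_width: 0.299
grip_force: 0.0
```

Emit:
drive_tool:
  series:
    - [[0.3,0,0,0.001,0],[0.3,0,0,0.0015,0],[0.3,0,0,0.0015,0],[0.3,0,0,0.0015,0]]

```text
t: 15.25
ee_pos: [0.3843, 0.319, -0.0122]
eef_rot: [-0.0, -0.011, 1.0, -0.0]
ft_force: [-0.1, 0.1, -0.4]
grip_width: 0.302
grip_force: 0.0
```

Emit:
drive_tool:
  series:
    - [[0.3,0,0,0.001,0],[0.3,0,0,0.0015,0],[0.3,0,0,0.0015,0],[0.3,0,0,0.0015,0]]

```text
t: 15.58
ee_pos: [0.3843, 0.319, -0.0137]
eef_rot: [-0.0, -0.011, 1.0, -0.0]
ft_force: [0.4, 0.6, -0.8]
grip_width: 0.3
grip_force: 0.0
```

Emit:
drive_tool:
  series:
    - [[0.3,0,0,0.001,0],[0.3,0,0,0.0015,0],[0.3,0,0,0.0015,0],[0.3,0,0,0.0015,0]]

```text
t: 15.92
ee_pos: [0.3843, 0.319, -0.0152]
eef_rot: [-0.0, -0.011, 1.0, -0.0]
ft_force: [0.1, 0.0, 0.1]
grip_width: 0.301
grip_force: 0.0
```

Emit:
drive_tool:
  series:
    - [[0.3,0,0,0.001,0],[0.3,0,0,0.002,0],[0.3,0,0,0.002,0],[0.3,0,0,0.002,0]]

```text
t: 16.25
ee_pos: [0.3844, 0.3191, -0.0156]
eef_rot: [-0.0, -0.011, 1.0, -0.0]
ft_force: [-4.2, -3.5, 13.4]
grip_width: 0.298
grip_force: 6.9
```

Emit:
drive_tool:
  series:
    - [[0.3,0,0,0.001,0],[0.3,0,0,0.002,0],[0.3,0,0,0.002,0],[0.3,0,0,0.002,0]]

```text
t: 16.58
ee_pos: [0.3845, 0.3191, -0.0157]
eef_rot: [-0.0, -0.011, 1.0, -0.0]
ft_force: [-8.8, -7.9, 31.8]
grip_width: 0.301
grip_force: 15.7
```

Emit:
drive_tool:
  series:
    - [[0.3,0,0,-0.0045,0],[0.3,0,0,-0.0045,0],[0.3,0,0,-0.0045,0],[0,0,0,-0.0045,0],[0,0,0,-0.0045,0],[0,0,0,-0.0045,0],[0,0,0,-0.0045,0],[0,0,0,-0.0045,0],[0,0,0,-0.0045,0],[0,0,0,-0.0045,0]]

```text
t: 17.42
ee_pos: [0.3841, 0.3189, -0.0149]
eef_rot: [-0.0, -0.011, 1.0, -0.0]
ft_force: [0.3, 0.7, -0.8]
grip_width: 0.083
grip_force: 29.9
```

Emit:
drive_tool:
  series:
    - [[0,0,0,-0.015,0],[0,0,0,-0.04,0],[0,0,0,-0.07,0],[0,0,0,-0.1,0],[0,0,0,-0.12,0],[0,0,0,-0.12,0],[0,0,0,-0.12,0]]

```text
t: 18.0
ee_pos: [0.3853, 0.3198, 0.1066]
eef_rot: [0.001, -0.011, 1.0, 0.001]
ft_force: [0.0, -0.0, 0.3]
grip_width: 0.082
grip_force: 29.9
```

```bash
python3 -c "
from h import *
print(pose()[:2]);plan(.652,-.025,.105,1.488)"
```

```text
(array([0.38525575, 0.31978235, 0.10661637]), np.float64(-3.12035218538077))
shift [-0.2594 -0.3504  0.0016] turn -1.467 j [ 0.64  0.04  2.09  0.    1.01 -0.95]
```

Emit:
drive_tool:
  series:
    - [[0,-0.02,-0.027,0,0.1],[0,-0.04,-0.054,0,0.22],[0,-0.06,-0.081,0,0.34],[0,-0.08,-0.108,0,0.46],[0,-0.1,-0.135,0,0.58],[0,-0.12,-0.162,0,0.7],[0,-0.14,-0.189,0,0.82],[0,-0.16,-0.216,0,0.94],[0,-0.18,-0.243,0,1.06],[0,-0.2,-0.27,0,1.18],[0,-0.22,-0.297,0,1.3],[0,-0.24,-0.324,0,1.42]]

```text
t: 19.0
ee_pos: [0.63, -0.0012, 0.1022]
eef_rot: [-0.002, 0.646, 0.763, -0.001]
ft_force: [0.8, 0.8, 0.3]
grip_width: 0.084
grip_force: 29.9
```

Emit:
drive_tool:
  series:
    - [[0,0,0,0,0.1],[0,0,0,0,0.2],[0,0,0,0,0.255],[0,0,0,0,0.255],[0,0,0,0,0.255]]

```text
t: 19.42
ee_pos: [0.6296, 0.0001, 0.1029]
eef_rot: [-0.001, 0.735, 0.678, -0.001]
ft_force: [1.3, 0.6, 0.3]
grip_width: 0.08
grip_force: 29.9
```

```bash
python3 -c "
from h import *
print(pose()[:2]);plan(.652,-.025,.0,1.488)"
```

```text
(array([6.29595037e-01, 1.47853582e-04, 1.02859330e-01]), np.float64(1.489380567541898))
shift [-0.0232  0.0248  0.1028] turn 0.001 j [-0.04  0.28  1.82 -0.    1.05  0.04]
```

Emit:
drive_tool:
  series:
    - [[0,-0.0232,0.0245,0.01,0],[0,-0.0232,0.0245,0.02,0],[0,-0.0232,0.0245,0.04,0],[0,-0.0232,0.0245,0.055,0],[0,-0.0232,0.0245,0.07,0],[0,-0.0232,0.0245,0.08,0],[0,-0.0232,0.0245,0.09,0],[0,-0.0232,0.0245,0.097,0],[0,-0.0232,0.0245,0.1,0],[0,-0.0232,0.0245,0.1,0],[0,-0.0232,0.0245,0.1,0]]

```text
t: 20.33
ee_pos: [0.654, -0.0249, 0.0058]
eef_rot: [0.0, 0.736, 0.677, 0.0]
ft_force: [0.1, -0.1, 0.6]
grip_width: 0.085
grip_force: 29.9
```

Emit:
drive_tool:
  series:
    - [[0,0,0,0.002,0],[0,0,0,0.004,0],[0,0,0,0.006,0],[0,0,0,0.006,0],[0,0,0,0.006,0]]

```text
t: 20.75
ee_pos: [0.6535, -0.0249, -0.0007]
eef_rot: [-0.0, 0.736, 0.677, -0.0]
ft_force: [0.8, 0.3, -0.5]
grip_width: 0.078
grip_force: 29.9
```

Emit:
drive_tool:
  series:
    - [[0,0,0,0.002,0],[0,0,0,0.004,0],[0,0,0,0.005,0],[0,0,0,0.005,0],[0,0,0,0.005,0]]

```text
t: 21.17
ee_pos: [0.6535, -0.0249, -0.0059]
eef_rot: [-0.0, 0.736, 0.677, -0.0]
ft_force: [-0.1, 0.0, -0.6]
grip_width: 0.079
grip_force: 29.9
```

Emit:
drive_tool:
  series:
    - [[0.25,0,0,0,0],[0.25,0,0,0,0],[0.25,0,0,0,0],[0.25,0,0,0,0],[0.25,0,0,-0.02,0],[0.25,0,0,-0.05,0],[0.25,0,0,-0.08,0],[0.25,0,0,-0.11,0],[0.25,0,0,-0.125,0],[0.25,0,0,-0.125,0]]

```text
t: 22.0
ee_pos: [0.6573, -0.0252, 0.1251]
eef_rot: [0.003, 0.736, 0.677, 0.003]
ft_force: [0.2, -0.4, -0.2]
grip_width: 0.252
grip_force: 0.0
```

```bash
python3 -c "
from h import *
print(pose()[:2]);plan(.4345,-.1167,.1,.072)"
```

```text
(array([ 0.65731004, -0.02522198,  0.12510073]), np.float64(1.487828453938811))
shift [-0.1096 -0.2147  0.0231] turn 1.416 j [-0.08  0.3   1.75 -0.    1.09  0.01]
```

Emit:
drive_tool:
  series:
    - [[0.4,-0.1096,-0.213,0.02,1.416],[0.4,-0.1096,-0.213,0.02,1.416],[0.4,-0.1096,-0.213,0.02,1.416],[0.4,-0.1096,-0.213,0.02,1.416],[0.4,-0.1096,-0.213,0.02,1.416],[0.4,-0.1096,-0.213,0.02,1.416],[0.4,-0.1096,-0.213,0.02,1.416],[0.4,-0.1096,-0.213,0.02,1.416],[0.4,-0.1096,-0.213,0.02,1.416],[0.4,-0.1096,-0.213,0.02,1.416],[0.4,-0.1096,-0.213,0.02,1.416],[0.4,-0.1096,-0.213,0.02,1.416]]

```text
t: 23.0
ee_pos: [0.4311, -0.1162, 0.0979]
eef_rot: [-0.0, 0.999, 0.033, -0.001]
ft_force: [0.8, -0.2, -1.0]
grip_width: 0.399
grip_force: 0.0
```

Emit:
drive_tool:
  series:
    - [[0.4,0,0,0.03,0],[0.4,0,0,0.05,0],[0.4,0,0,0.05,0],[0.4,0,0,0.05,0]]

```text
t: 23.33
ee_pos: [0.43, -0.1158, 0.0474]
eef_rot: [-0.001, 0.999, 0.036, -0.002]
ft_force: [0.7, -0.7, 0.4]
grip_width: 0.398
grip_force: 0.0
```

```bash
python3 -c "
from h import *
print(pose()[:2]);plan(.4345,-.1167,-.013,.072)
p,a,q=pose()
s=capture('scene')[:,:,::-1];t=capture('top')[:,:,::-1]
A=cv2.resize(s[165:285,280:400],None,fx=4.5,fy=4.5,interpolation=2)[:, :400]
A=cv2.resize(s[160:280,280:380],None,fx=4,fy=4,interpolation=2)
B=cv2.resize(t[130:250,280:380],None,fx=4,fy=4,interpolation=2)
cv2.imwrite('pics/c1.png',cv2.convertScaleAbs(np.hstack([A,B]),alpha=1.5,beta=15))"
```

```text
(array([ 0.4299778 , -0.11577966,  0.04740497]), np.float64(0.07178335133334142))
shift [0.0047 0.0014 0.0604] turn -0.0 j [-0.32  0.02  2.24 -0.    0.89  1.18]
```

View pics/c1.png

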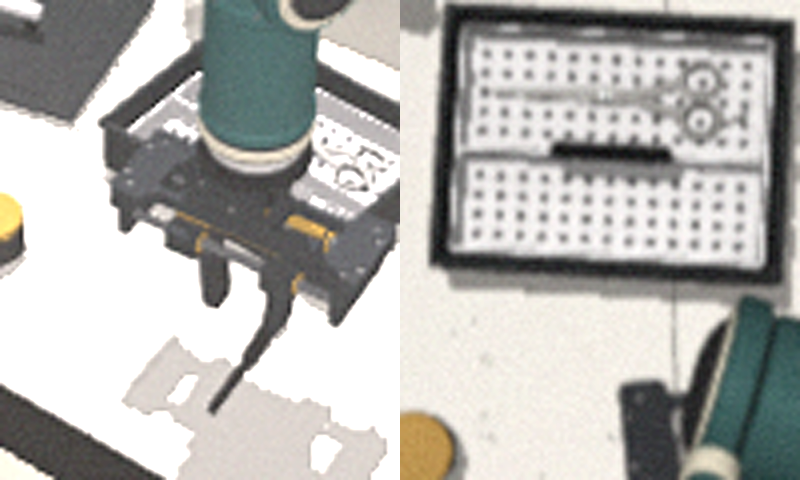

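Emit:
drive_tool:
  series:
    - [[0.4,0.0045,0.001,0.02,0],[0.4,0.0045,0.001,0.035,0],[0.4,0.0045,0.001,0.045,0],[0.4,0.0045,0.001,0.053,0],[0.4,0.0045,0.001,0.058,0],[0.4,0.0045,0.001,0.059,0],[0.4,0.0045,0.001,0.059,0],[0.4,0.0045,0.001,0.059,0]]

```text
t: 24.1
ee_pos: [0.4374, -0.1174, -0.0091]
eef_rot: [0.0, 0.999, 0.036, 0.0]
ft_force: [-0.6, -0.3, 0.7]
grip_width: 0.398
grip_force: 0.0
```

Emit:
drive_tool:
  series:
    - [[0,0,0,0,0],[0,0,0,0,0],[0,0,0,0,0],[0,0,0,0,0],[0,0,0,0,0],[0,0,0,0,0],[0,0,0,0,0]]

```text
t: 24.68
ee_pos: [0.4371, -0.1173, -0.0093]
eef_rot: [0.0, 0.999, 0.036, 0.0]
ft_force: [-0.9, -0.2, 3.3]
grip_width: 0.132
grip_force: 30.0
```

Emit:
drive_tool:
  series:
    - [[0.3,0,0,0,0],[0.3,0,0,0,0],[0.3,0,0,0.002,0],[0.3,0,0,0.004,0],[0.3,0,0,0.004,0],[0,0,0,0.004,0],[0,0,0,0.004,0],[0,0,0,0.004,0],[0,0,0,0.004,0],[0,0,0,0.004,0],[0,0,0,0.004,0],[0,0,0,0.004,0]]

```text
t: 25.68
ee_pos: [0.4369, -0.1172, -0.0136]
eef_rot: [0.0, 0.999, 0.036, 0.0]
ft_force: [0.3, 0.5, 0.4]
grip_width: 0.144
grip_force: 30.0
```

Emit:
drive_tool:
  series:
    - [[0,0,0,-0.015,0],[0,0,0,-0.04,0],[0,0,0,-0.07,0],[0,0,0,-0.1,0],[0,0,0,-0.115,0],[0,0,0,-0.115,0],[0,0,0,-0.115,0]]

```text
t: 26.27
ee_pos: [0.4376, -0.1174, 0.1021]
eef_rot: [0.0, 0.999, 0.036, 0.001]
ft_force: [0.0, -0.2, -0.1]
grip_width: 0.138
grip_force: 30.0
```

```bash
python3 -c "
from h import *
c,s=np.cos(-.083),np.sin(-.083)
print(pose()[:2]);plan(.6112-.036*c,-.0217-.036*s,.09,1.488);print(.6112-.036*c,-.0217-.036*s)"
```

```text
(array([ 0.43757424, -0.11743226,  0.10209067]), np.float64(0.07177739191156451))
shift [ 0.1444 -0.0886  0.0123] turn -1.416 j [-0.32 -0.05  2.19 -0.    1.    1.18]
0.5753239308288635 -0.018715429540481616
```

Emit:
drive_tool:
  series:
    - [[0,0.012,-0.007,0,-0.12],[0,0.024,-0.015,0,-0.24],[0,0.036,-0.022,0,-0.36],[0,0.048,-0.03,0,-0.48],[0,0.06,-0.037,0,-0.6],[0,0.072,-0.045,0,-0.72],[0,0.084,-0.052,0,-0.84],[0,0.096,-0.06,0,-0.96],[0,0.108,-0.067,0,-1.08],[0,0.12,-0.075,0,-1.2],[0,0.132,-0.082,0,-1.32],[0,0.1444,-0.0886,0,-1.416]]

```text
t: 27.27
ee_pos: [0.5729, -0.0178, 0.0982]
eef_rot: [-0.002, 0.734, 0.679, -0.002]
ft_force: [1.0, 0.1, 0.1]
grip_width: 0.141
grip_force: 30.0
```

Emit:
drive_tool:
  series:
    - [[0,0,0,0.01,0],[0,0,0,0.01,0],[0,0,0,0.01,0]]

```text
t: 27.52
ee_pos: [0.5717, -0.0185, 0.0883]
eef_rot: [-0.002, 0.737, 0.676, -0.002]
ft_force: [-0.2, -0.4, -0.2]
grip_width: 0.141
grip_force: 30.0
```

```bash
python3 -c "
from h import *
print(pose()[:2]);plan(.5753,-.019,.0,1.488)"
```

```text
(array([ 0.57167754, -0.0185333 ,  0.08831725]), np.float64(1.4855504214788653))
shift [-0.0001  0.0042  0.0883] turn -0.002 j [-0.08  0.2   1.95 -0.    1.    0.01]
```

Emit:
drive_tool:
  series:
    - [[0,0,0.0015,0.02,0],[0,0,0.0015,0.035,0],[0,0,0.0015,0.05,0],[0,0,0.0015,0.06,0],[0,0,0.0015,0.07,0],[0,0,0.0015,0.077,0],[0,0,0.0015,0.083,0],[0,0,0.0015,0.086,0],[0,0,0.0015,0.086,0],[0,0,0.0015,0.086,0]]

```text
t: 28.35
ee_pos: [0.5763, -0.0186, 0.0057]
eef_rot: [0.0, 0.736, 0.677, 0.0]
ft_force: [0.6, -0.5, -0.2]
grip_width: 0.139
grip_force: 30.0
```

Emit:
drive_tool:
  series:
    - [[0,0,-0.001,0.003,0],[0,0,-0.001,0.006,0],[0,0,-0.001,0.009,0],[0,0,-0.001,0.0105,0],[0,0,-0.001,0.0105,0],[0,0,-0.001,0.0105,0]]

```text
t: 28.85
ee_pos: [0.575, -0.0185, -0.0052]
eef_rot: [0.0, 0.736, 0.677, 0.0]
ft_force: [0.4, -0.3, -0.2]
grip_width: 0.142
grip_force: 30.0
```

Open by about 6 mm, rise straight up, then head for the lid.

Emit:
drive_tool:
  series:
    - [[0.21,0,0,0,0],[0.21,0,0,0,0],[0.21,0,0,0,0],[0.21,0,0,0,0],[0.21,0,0,-0.01,0],[0.21,0,0,-0.03,0],[0.21,0,0,-0.06,0],[0.21,0,0,-0.09,0],[0.21,0,0,-0.12,0],[0.21,0,0,-0.125,0],[0.21,0,0,-0.125,0]]

```text
t: 29.77
ee_pos: [0.5777, -0.0187, 0.124]
eef_rot: [0.003, 0.736, 0.677, 0.002]
ft_force: [0.2, 0.4, 0.2]
grip_width: 0.211
grip_force: 0.0
```

```bash
python3 -c "
from h import *
print(pose()[:2],state()['grip_width']);plan(.6245,.269,.1,1.765)"
```

```text
(array([ 0.57767671, -0.01868122,  0.12397842]), np.float64(1.4878207403177315)) 0.21051567758099826
shift [0.2906 0.0226 0.0242] turn -0.277 j [-0.08  0.16  1.92 -0.    1.05  0.01]
```

Emit:
drive_tool:
  series:
    - [[0.5,0.2906,0.021,0.02,-0.277],[0.5,0.2906,0.021,0.02,-0.277],[0.5,0.2906,0.021,0.02,-0.277],[0.5,0.2906,0.021,0.02,-0.277],[0.5,0.2906,0.021,0.02,-0.277],[0.5,0.2906,0.021,0.02,-0.277],[0.5,0.2906,0.021,0.02,-0.277],[0.5,0.2906,0.021,0.02,-0.277],[0.5,0.2906,0.021,0.02,-0.277],[0.5,0.2906,0.021,0.02,-0.277],[0.5,0.2906,0.021,0.02,-0.277]]

```text
t: 30.68
ee_pos: [0.6191, 0.2678, 0.0987]
eef_rot: [-0.0, 0.636, 0.772, -0.001]
ft_force: [-1.5, -0.8, -0.8]
grip_width: 0.497
grip_force: 0.0
```

```bash
python3 -c "
from h import *
print(pose()[:2]);plan(.6245,.269,.0085,1.765)
t=capture('top')[:,:,::-1]
cv2.imwrite('pics/t1.png',cv2.convertScaleAbs(cv2.resize(t[125:215,275:395],None,fx=6,fy=6,interpolation=2),alpha=1.6,beta=15))"
```

```text
(array([0.61914753, 0.26779521, 0.09872716]), np.float64(1.763952743075333))
shift [0.0002 0.0057 0.0902] turn -0.001 j [ 0.37  0.36  1.72 -0.    1.07  0.18]
```

View pics/t1.png

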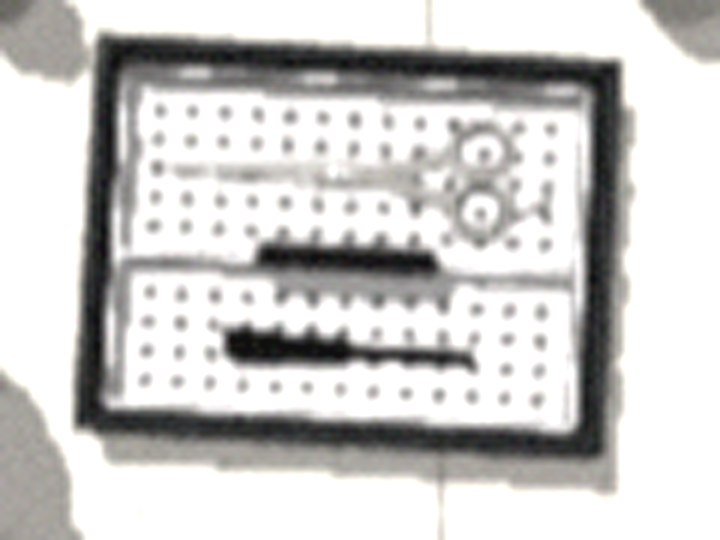

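The scissors lie in the wide bay at about crop (340,178) and the clip in the narrow bay at about (345,348). Both are lengthways, and the insert is square in the tub. The lid is next.

Emit:
drive_tool:
  series:
    - [[0.5,0,0.004,0.03,0],[0.5,0,0.004,0.055,0],[0.5,0,0.004,0.07,0],[0.5,0,0.004,0.08,0],[0.5,0,0.004,0.088,0],[0.5,0,0.004,0.088,0],[0.5,0,0.004,0.088,0]]

```text
t: 31.32
ee_pos: [0.6243, 0.2699, 0.0122]
eef_rot: [0.0, 0.635, 0.772, 0.0]
ft_force: [-0.0, -0.7, -0.3]
grip_width: 0.5
grip_force: 0.0
```

Emit:
drive_tool:
  series:
    - [[0,0,0,0,0],[0,0,0,0,0],[0,0,0,0,0],[0,0,0,0,0],[0,0,0,0,0],[0,0,0,0,0],[0,0,0,0,0],[0,0,0,0,0]]

```text
t: 31.98
ee_pos: [0.6244, 0.2704, 0.0126]
eef_rot: [0.0, 0.635, 0.772, 0.001]
ft_force: [0.4, -0.1, 4.2]
grip_width: 0.153
grip_force: 30.0
```

Emit:
drive_tool:
  series:
    - [[0,0,0,-0.015,0],[0,0,0,-0.04,0],[0,0,0,-0.07,0],[0,0,0,-0.1,0],[0,0,0,-0.12,0],[0,0,0,-0.125,0],[0,0,0,-0.125,0],[0,0,0,-0.125,0]]

```text
t: 32.65
ee_pos: [0.6231, 0.2698, 0.136]
eef_rot: [-0.0, 0.635, 0.772, -0.001]
ft_force: [-1.3, -0.1, -2.8]
grip_width: 0.156
grip_force: 30.0
```

```bash
python3 -c "
from h import *
print(pose()[:2],state()['grip_force']);plan(.6155,-.021,.12,1.488)"
```

```text
(array([0.62312692, 0.26976564, 0.13595915]), np.float64(1.7647657429755015)) 29.99618500471115
shift [-0.2838 -0.0635  0.0161] turn 0.277 j [ 0.37  0.33  1.68 -0.    1.13  0.18]
```

Emit:
drive_tool:
  series:
    - [[0,0,-0.03,0,0],[0,0,-0.06,0,0.06],[0,-0.03,-0.066,0,0.1],[0,-0.06,-0.072,0,0.15],[0,-0.09,-0.079,0,0.2],[0,-0.12,-0.085,0,0.25],[0,-0.15,-0.092,0,0.277],[0,-0.18,-0.098,0,0.277],[0,-0.21,-0.104,0,0.277],[0,-0.24,-0.11,0,0.277],[0,-0.27,-0.117,0,0.277],[0,-0.28,-0.12,0,0.277]]

```text
t: 33.65
ee_pos: [0.5579, -0.0311, 0.134]
eef_rot: [-0.001, 0.737, 0.676, -0.002]
ft_force: [-0.3, -0.5, -1.8]
grip_width: 0.162
grip_force: 30.0
```

Emit:
drive_tool:
  series:
    - [[0,0,0.02,0,0],[0,0,0.04,0.01,0],[0,0,0.055,0.03,0],[0,0,0.055,0.045,0],[0,0,0.055,0.055,0],[0,0,0.055,0.06,0],[0,0,0.055,0.06,0],[0,0,0.055,0.06,0]]

```text
t: 34.32
ee_pos: [0.6141, -0.0319, 0.0762]
eef_rot: [-0.001, 0.736, 0.677, -0.001]
ft_force: [-0.4, -0.4, -0.8]
grip_width: 0.158
grip_force: 30.0
```

```bash
python3 -c "
from h import *
print(pose()[:2],state()['grip_force'],state()['ft_force']);plan(.6165,-.021,.06,1.488)"
```

```text
(array([ 0.61407343, -0.03190335,  0.07621326]), np.float64(1.4880388061716359)) 29.996280670166016 [-0.37494198 -0.41932646 -0.84584498]
shift [0.0111 0.0015 0.0162] turn 0.0 j [-0.09  0.28  1.87  0.    0.99 -0.01]
```

Emit:
drive_tool:
  series:
    - [[0,0.0111,0.001,0,0],[0,0.0111,0.001,0.004,0],[0,0.0111,0.001,0.006,0],[0,0.0111,0.001,0.006,0],[0,0.0111,0.001,0.006,0]]

```text
t: 34.73
ee_pos: [0.6168, -0.0212, 0.071]
eef_rot: [0.0, 0.736, 0.677, -0.0]
ft_force: [0.3, 0.2, -1.8]
grip_width: 0.155
grip_force: 30.0
```

Emit:
drive_tool:
  series:
    - [[0,0,0,0.002,0],[0,0,0,0.004,0],[0,0,0,0.006,0],[0,0,0,0.008,0],[0,0,0,0.008,0],[0,0,0,0.008,0]]

```text
t: 35.23
ee_pos: [0.6167, -0.0214, 0.0625]
eef_rot: [-0.0, 0.736, 0.677, -0.0]
ft_force: [-0.2, -0.6, -2.1]
grip_width: 0.155
grip_force: 30.0
```

Emit:
drive_tool:
  series:
    - [[0,0,0,0.001,0],[0,0,0,0.002,0],[0,0,0,0.003,0],[0,0,0,0.003,0],[0,0,0,0.003,0]]

```text
t: 35.65
ee_pos: [0.6168, -0.0213, 0.0598]
eef_rot: [-0.0, 0.736, 0.677, -0.0]
ft_force: [-0.3, 0.0, -1.7]
grip_width: 0.153
grip_force: 30.0
```

Emit:
drive_tool:
  series:
    - [[0,0,0,0.001,0],[0,0,0,0.002,0],[0,0,0,0.003,0],[0,0,0,0.003,0],[0,0,0,0.003,0]]

```text
t: 36.07
ee_pos: [0.6169, -0.0213, 0.0568]
eef_rot: [-0.0, 0.736, 0.677, -0.0]
ft_force: [-0.2, -0.5, -1.3]
grip_width: 0.153
grip_force: 30.0
```

The lip is inside. One more millimetre seats it, then release.

Emit:
drive_tool:
  series:
    - [[0,0,0,0.001,0],[0,0,0,0.001,0],[0,0,0,0.001,0]]

```text
t: 36.32
ee_pos: [0.617, -0.0214, 0.0566]
eef_rot: [0.0, 0.736, 0.677, 0.0]
ft_force: [-3.2, 0.1, 3.5]
grip_width: 0.156
grip_force: 30.0
```

Emit:
drive_tool:
  series:
    - [[0.3,0,0,0,0],[0.4,0,0,0,0],[0.5,0,0,0,0],[0.5,0,0,0,0],[0.5,0,0,-0.02,0],[0.5,0,0,-0.06,0],[0.5,0,0,-0.1,0],[0.5,0,0,-0.13,0],[0.5,0,0,-0.13,0]]

```text
t: 37.07
ee_pos: [0.622, -0.0217, 0.1947]
eef_rot: [0.005, 0.736, 0.677, 0.005]
ft_force: [1.9, -1.0, 0.4]
grip_width: 0.501
grip_force: 0.0
```

Emit:
drive_tool:
  series:
    - [[0.5,-0.3,-0.1,-0.03,0],[0.5,-0.3,-0.1,-0.03,0],[0.5,-0.3,-0.1,-0.03,0],[0.5,-0.3,-0.1,-0.03,0],[0.5,-0.3,-0.1,-0.03,0],[0.5,-0.3,-0.1,-0.03,0],[0.5,-0.3,-0.1,-0.03,0],[0.5,-0.3,-0.1,-0.03,0],[0.5,-0.3,-0.1,-0.03,0],[0.5,-0.3,-0.1,-0.03,0]]

```text
t: 37.9
ee_pos: [0.4916, -0.3133, 0.2154]
eef_rot: [-0.0, 0.737, 0.676, 0.0]
ft_force: [-0.0, 0.6, 0.2]
grip_width: 0.498
grip_force: 0.0
```

```bash
python3 -c "
from h import *
t=capture('top')[:,:,::-1];s=capture('scene')[:,:,::-1]
A=cv2.resize(t[120:220,275:395],None,fx=3.3,fy=4,interpolation=2);B=cv2.resize(s[150:250,285:405],None,fx=3.3,fy=4,interpolation=2)
cv2.imwrite('pics/f.png',cv2.convertScaleAbs(np.hstack([A,B]),alpha=2.2,beta=25))"
```

```text
(no output)
```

View pics/f.png

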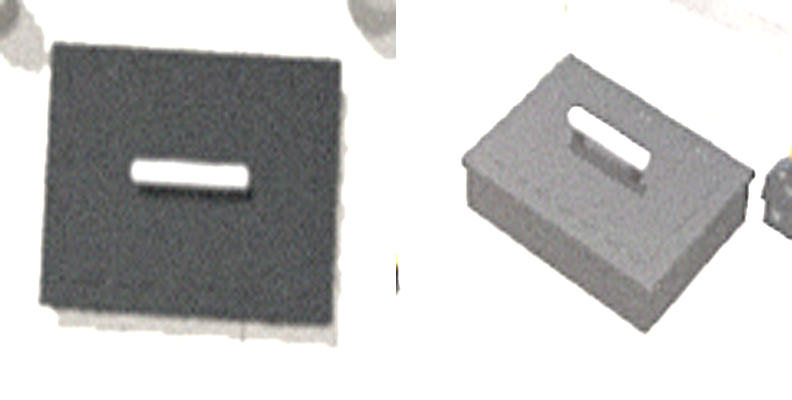

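The lid lies flat and square on the rim in both views, with corners at about (52,45) and (332,322) in the left crop. The arm is clear, so I'm handing in.

```bash
python3 -c "
from cell import *
print(finish_job())"
```

```text
the job is handed in; nothing more can be done
None
```

The job is handed in, with no verdict returned: the insert is down in the tub, the scissors are in the wide bay and the clip in the narrow bay, the lid looks flat and closed in both camera views, and I left both pots alone.

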